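Push the walnut box home between freshly glued rails

TASK

Push the dark wooden box along the grey board, down the lane between the two low rails, until its leading end is fully home against the stop block at the far end. The rails have only just been glued, so neither the box nor the robot may touch either of them. Only push the box with the fingers (on its ends or sides, squaring it up first as needed), never lift or tip it, and leave the jar, tin and offcut where they are.

Things in the scene. Friction and masses are not known exactly. Their poses are not given: they have to be found in the camera images.
- board: Fixed grey board, 440 x 260 x 12 mm, lying on the bench; origin at the centre of its underside. +x points down the lane from mouth to stop, y across, z up; lane centre line y = 0. Rails span x = 17.5 to 182.5 mm, the stop block x = 185 to 210 mm (140 mm wide, 30 mm high above the board). The box starts on the bare part, x below 17.5 mm. Position and yaw differ each run; fixed in a run.
- mouth (a point): Centre of the lane's open mouth, on the board's upper face, level with the near ends of the rails; axes as the board's.
- stop_face (a point): Point on the board's upper face at the foot of the stop block's face that looks up the lane, on the lane's centre line; axes as the board's.
- rail_a: Rail of pale wood, 165 mm long, 18 mm wide, 18 mm high, fixed on the board on the lane's +y side; origin at the centre of its underside, on the board's upper face; x along it. The lane between the two rails is 115 mm wide.
- rail_b: The same rail on the lane's -y side.
- box: Loose closed box of dark wood, 110 long (x), 95 wide (y), 60 mm high, 0.35 to 0.7 kg, sliding with ordinary wood friction; origin at the centre of its underside, z up. Starts on the board outside the lane's mouth, +x end towards the lane, up to 30 mm off the centre line and turned up to 13 degrees. Home, its origin is 55 mm before the stop's face.
- glue: Bystander: yellow glue jar with a white cap, 60 mm across, 85 mm high, standing on the bench beside the lane (board's +y side); origin at the centre of its underside.
- offcut: Bystander: pale wood offcut 90 x 40 x 30 mm lying on the bench on the board's +y side; origin at the centre of its underside.
- tin: Bystander: round metal tin, 56 mm across, 50 mm high, on the bench beyond the stop block; origin at the centre of its underside.
There are look-alikes about, which are no part of the job. There is more than one size of the box; the job needs the middle-sized.

How it is judged (in metres and radians):
On the way:
1. the box is at least half way into the lane, between the rails (x of box in the frame of board above 0.02 m and z of box in the frame of board between 0.009 and 0.016 m and y of box in the frame of board between -0.012 and 0.012 m and angle between the x axis of box and the x axis of board, either way round below 0.12 rad).
At the end, for the whole second after the job is handed in: The box stands flat on the board between the rails, its leading end within 7 mm of the stop block, within 12 mm of the lane's centre line and at rest (x of box in the frame of board above 0.123 m and z of box in the frame of board between 0.009 and 0.016 m and y of box in the frame of board between -0.012 and 0.012 m and angle between the x axis of box and the x axis of board, either way round below 0.12 rad and angle between box's own z axis and vertical below 0.05 rad and linear speed of box below 0.01 m/s); the robot touches nothing.
It fails at once if a rail is touched by the box, the robot or anything else (contact force between anything else and rail_a above 0.2 N or contact force between anything else and rail_b above 0.2 N).
It fails at once if the box is lifted off the board or tipped (z of box in the frame of board above 0.018 m or angle between box's own z axis and vertical above 0.15 rad).
It fails at once if a bystander is moved more than 20 mm (distance of any of glue, offcut, tin from where it was at the start of the episode above 0.02 m).
It also fails if it takes over 72 s, if anything falls off the work surface, if the arm or the gripper's body presses on something with over 40 N, if the wrist force passes 120 N, or if a joint passes its speed limit or range.

ROBOT

A 6-joint arm with a two-finger parallel gripper is mounted at the origin on the work surface. World frame = base frame: x ahead of the robot, y to its left, z up, the work surface at z = 0. Lengths are in mm, angles in rad, forces in N, time in s.
With the tool pointing down it reaches from about 400 to 925 mm from the base axis. Payload 12.5 kg.
Tool frame: the origin (TCP) lies at the centre of the arm's flange, where the gripper is bolted on; the fingertips stand 190 mm ahead of it and the grasp point (between the pads) lies 171 mm ahead of it; z points along the fingers, y is the line along which they close (so a half turn about z gives the same grasp; the last joint's range is limited). The gripper opens to 95 mm and grips with 3 to 60 N. Pads are 20 mm wide; open, the fingers measure 119 mm over their backs; the gripper's body (75 mm by 180 mm) begins 59 mm behind the grasp point.
Start: joints at [-1.453, 0.491, 1.559, -0, 1.092, -0.106], TCP at [138.73, -609.409, 404.761] pointing down, gripper open.
Joint ranges: [-3.1, 3.1], [-0.84, 2.19], [0.05, 2.79], [-1.13, 4.28], [0.06, 2.93], [-2.69, 2.69]. Speed limits (rad/s): [2.22, 2.22, 2.79, 3.14, 3.14, 3.14].

INTERFACE

Orientations are given as [roll, pitch, yaw] about the fixed x, y, z axes, in that order (R = Rz(yaw) Ry(pitch) Rx(roll)).
In Python, from cell import env, read_camera, search_frame, cut_out gives the robot as it stands. The module is installed in compiled form; this text tells all that it offers.
- The arm moves only by the tool move_arm, never from a script. Its argument "commands" is a list of rows, each a list of 3 entries, a list of its own where there are three numbers: the shift along the world's x, y, z normalised to -1 to 1, where 1 is 0.03 m, then the turn about the world's z normalised to -1 to 1, where 1 is 0.08 rad, then the opening, from -1 (shut) to 1 (fully open), so that 0 is half open. A call has 1 to 20 rows; each row shifts and turns the commanded pose from where the row before left it; what a row does not reach is not made up. A row lasts 1/12 s, in which the tool goes at most 41.7 mm and 7.16 degrees, less where a joint would pass 70% of its speed; a pose out of reach is approached as far as the arm can. A call with a number of a shift or a turn outside -1 to 1 is refused whole. A call with a gripper value outside its range is refused whole. The fingers move at their own pace and stop on an object; the grip force is fixed at half the most. Time passes only in rows, so rows that do not move let the fingers close. It gives the time, the measured TCP pose, the force, the opening and the grip force at its end, in the units of the state.
- env.state(): the state, without advancing time (a new reading comes with each control period).
- read_camera(name): name is "scene" or "top" or "wrist"; returns a dict with "image" (420x560x3 uint8, red, green, blue), "fx", "fy", "cx", "cy" (pixels), "rvec" (rotation vector, rad) and "tvec" (3), from world to camera coordinates, as OpenCV has them. Camera axes: x right, y down, z forward; pixel columns grow to the right and rows downward; lengths in mm; the calibration is good to about 2 mm. A picture is of the moment at which its call begins. There is no depth.
- env.job_done(): hands the job in; it is judged then, once.
Trained networks look in a picture, given as the dict that the camera call returned (one of the last four; its "shot" number tells which), for a name from the list of things; names that differ only in an ending like _2 or _b are one class to them, and where a whole thing is asked for, a point or a joint stands for the part that bears it (a point fixed in the world has none). Each returns a list of dicts, best first, with "confidence" (0 to 1); they miss things now and then, are a little off and sometimes report something else, mostly with a low value. They report only what shows in the picture. A call takes as long as a camera call. They do not tell look-alikes from the thing itself.
- search_frame(thing, picture): "at" ([column, row] in pixels, amid what is visible of it).
- cut_out(thing, picture): "region" (420x560 bool, what is visible of it) and "at" ([column, row] in pixels, amid what is visible of it).
The state is a dict: "t": time; "joints": joint angles; "qvel": joint speeds; "tau": joint torques, N m; "eef_pos": TCP position; "tcp_rot": TCP orientation; "ft_force": force on the tool from outside, world axes, zero at the start; "moment": the same for the moment, N m; "opening": opening from 0.0 (shut) to 1.0 (fully open); "grip_force": force on a finger pad.
Only numpy, scipy, OpenCV 4.12 (cv2) and the standard library are available. Lean on these libraries where they do the work, as an engineer would, in place of code of your own. Each camera call takes 0.05 s, during which the arm holds its last target. There are 200 camera calls.

## Working session

There is one attempt and no reset: what is moved stays moved. The work goes in short steps, Python scripts to look and compute and a tool call to move; the robot and the scene stay as the last step left them, time stands still between calls to the robot, and variables do not carry over. Pictures are saved under pics/ and viewed, at most 10 in all, crops included, and the job is handed in when it is done.

Besides the shell and the picture viewer there is one more tool, called as name([rows], argument=value, ...), one row to a line, values as JSON. move_arm: Moves the arm, as the interface text tells. Its arguments: {"type":"object","properties":{"commands":{"type":"array","items":{"type":"array"}}},"required":["commands"]}

```bash
mkdir -p pics
cat > h.py <<'E'
import numpy as np, cv2
from cell import env, read_camera, search_frame, cut_out
def ray(p,uv):
    R=cv2.Rodrigues(np.array(p["rvec"],float))[0]; t=np.array(p["tvec"],float).ravel()
    c=-R.T@t; d=R.T@np.array([(uv[0]-p["cx"])/p["fx"],(uv[1]-p["cy"])/p["fy"],1]); return c,d
def at(p,uv,z):
    c,d=ray(p,uv); return (c+d*(z-c[2])/d[2])[:2]
def proj(p,X):
    K=np.array([[p["fx"],0,p["cx"]],[0,p["fy"],p["cy"]],[0,0,1.]])
    return cv2.projectPoints(np.array(X,float).reshape(-1,1,3),np.array(p["rvec"],float),np.array(p["tvec"],float),K,None)[0].reshape(-1,2)
def save(p,n,im=None): cv2.imwrite("pics/"+n+".png",cv2.cvtColor(p["image"] if im is None else im,cv2.COLOR_RGB2BGR))
E
python3 - <<'E'
from h import *
ims=[]
for n in("top","scene"):
    p=read_camera(n); ims.append(p["image"]); print(n,ray(p,(p["cx"],p["cy"])),p["fx"])
    for th in("box","rail_a","board","glue","tin","offcut"):
        for r in cut_out(th,p):
            m=r["region"].astype(np.uint8)
            c=max(cv2.findContours(m,0,1)[0],key=cv2.contourArea); q=cv2.boxPoints(cv2.minAreaRect(c))
            z={"box":72,"rail_a":30,"board":12}.get(th,0)
            print(th,round(r["confidence"],2),np.round(r["at"]),m.sum(),[np.round(at(p,x,z)).tolist() for x in q] if n=="top" else "")
    save(p,n+"1")
E
```

```text
top (array([430.68769089,  37.35670319, 947.44992232]), array([ 0.09689781,  0.01974296, -0.9950985 ])) 406.30706533248843
box 0.7 [133. 210.] 1175 [[547.0, 428.0], [572.0, 357.0], [497.0, 329.0], [473.0, 399.0]]
box 0.69 [230. 188.] 2327 [[614.0, 238.0], [639.0, 126.0], [540.0, 104.0], [515.0, 214.0]]
box 0.69 [261. 104.] 788 [[784.0, 143.0], [790.0, 57.0], [741.0, 54.0], [735.0, 139.0]]
box 0.6 [143. 325.] 5483 [[323.0, 464.0], [390.0, 317.0], [249.0, 247.0], [183.0, 393.0]]
rail_a 0.89 [325. 149.] 727 [[667.0, 42.0], [687.0, -122.0], [662.0, -124.0], [642.0, 39.0]]
rail_a 0.59 [334. 207.] 659 [[533.0, 25.0], [555.0, -139.0], [534.0, -141.0], [512.0, 22.0]]
board 0.86 [297. 184.] 18736 [[689.0, 292.0], [748.0, -160.0], [486.0, -188.0], [428.0, 251.0]]
glue 0.8 [312.  92.] 794 [[860.0, 11.0], [858.0, -51.0], [769.0, -49.0], [770.0, 13.0]]
tin 0.64 [410. 165.] 696 [[628.0, -195.0], [680.0, -249.0], [634.0, -290.0], [583.0, -236.0]]
offcut 0.78 [260. 101.] 796 [[817.0, 150.0], [821.0, 56.0], [767.0, 53.0], [763.0, 147.0]]
scene (array([1080.19533704,  108.36911553,  860.14393737]), array([-0.56806724, -0.04569542, -0.82171256])) 424.3015805893358
box 0.84 [422. 234.] 1241 
box 0.69 [322. 235.] 2585 
box 0.68 [227. 320.] 1040 
box 0.64 [401. 142.] 3904 
rail_a 0.79 [220. 264.] 869 
rail_a 0.59 [224. 220.] 734 
board 0.56 [252. 252.] 16725 
glue 0.88 [221. 320.] 993 
glue 0.66 [253. 252.] 16362 
tin 0.58 [144. 238.] 746 
tin 0.18 [222. 265.] 907 
offcut 0.8 [284. 324.] 1062 
offcut 0.19 [223. 323.] 1015
```

View pics/top1.png

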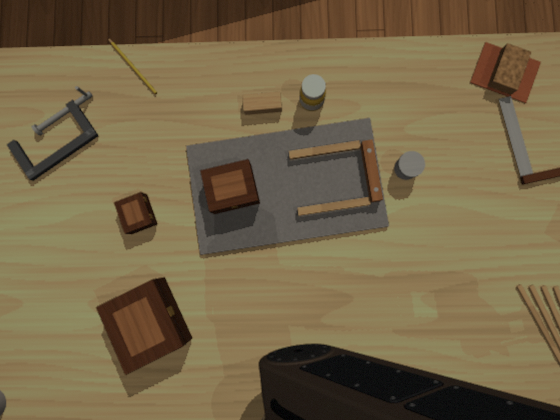

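View pics/scene1.png

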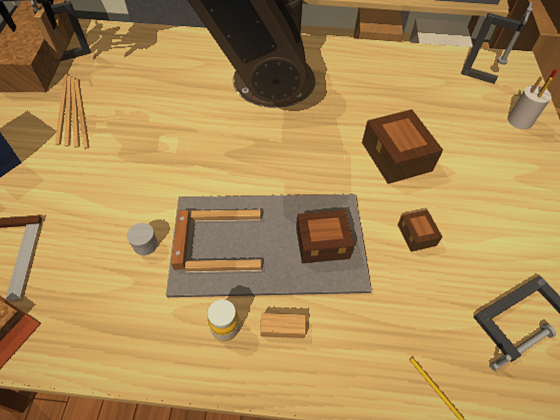

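The pictures show the middle-sized box on the board at (230,188) in the top view. The lane runs right towards the stop at (372,170), the rails are at about (325,149) and (334,207), and the jar, offcut and tin are clear of it. Next I fit the poses to the masks.

```bash
cat >> h.py <<'E'
from scipy.optimize import minimize
def cub(x0,x1,y0,y1,z0,z1): return np.array([[x,y,z] for x in(x0,x1) for y in(y0,y1) for z in(z0,z1)],float)
BOX=cub(-55,55,-47.5,47.5,12,72); BOARD=cub(-220,220,-130,130,0,12); STOP=cub(185,210,-70,70,12,42)
RA=cub(17.5,182.5,57.5,75.5,12,30); RB=RA*[1,-1,1]
def tf(P,q):
    c,s=np.cos(q[2]),np.sin(q[2]); return P@np.array([[c,s,0],[-s,c,0],[0,0,1]])+[q[0],q[1],0]
def ras(p,Ps):
    im=np.zeros((420,560),np.uint8)
    for P in Ps:
        h=cv2.convexHull(proj(p,P).astype(np.float32)).reshape(-1,2)
        cv2.fillConvexPoly(im,np.round(h*16).astype(np.int32),255,cv2.LINE_AA,4)
    return im/255.
def fit(f,q0):
    q=np.array(q0,float)
    for s in(1,.4):
        q=minimize(f,q,method="Nelder-Mead",options=dict(initial_simplex=q+s*np.vstack([0*q,np.diag([6,6,.05])]),xatol=.02,fatol=.02)).x
    return q
def pick(th,p,X):  # detection nearest to the projected world point
    uv=proj(p,[X])[0]; R=[r for r in cut_out(th,p) if np.hypot(*(np.array(r["at"])-uv))<30]
    return min(R,key=lambda r:np.hypot(*(np.array(r["at"])-uv)))["region"].astype(float) if R else None
def fitbox(q0,names=("top","scene")):
    D=[]
    for n in names:
        p=read_camera(n); m=pick("box",p,[q0[0],q0[1],60])
        if m is not None: D.append((p,m))
    f=lambda q,D=D:sum(abs(ras(p,[tf(BOX,q)])-m).sum() for p,m in D)
    return fit(f,q0),[ (fit(lambda q:f(q,[d]),q0),f(fit(lambda q:f(q,[d]),q0),[d])) for d in D]
def rel(q,b):
    c,s=np.cos(b[2]),np.sin(b[2]); d=np.array(q[:2])-b[:2]
    return np.round([c*d[0]+s*d[1],-s*d[0]+c*d[1],q[2]-b[2]],3)
E
python3 - <<'E'
from h import *
b0=[588,50,-1.44]; q0=[577,170,-1.35]
q,each=fitbox(q0); print("box",q,each)
D=[]
for n in("top","scene"):
    p=read_camera(n); bm=pick("board",p,[588,50,12]); a=pick("rail_a",p,tf(RA,b0).mean(0)); b=pick("rail_b",p,tf(RB,b0).mean(0))
    bx=ras(p,[tf(BOX,q)])
    rr=np.clip(sum(x for x in(a,b) if x is not None),0,1)
    st=pick("board",p,[588,50,12])
    u=cv2.morphologyEx(((bm+rr+bx)>.5).astype(np.uint8),cv2.MORPH_CLOSE,np.ones((5,5)))
    cs=cv2.findContours(u,0,2)[0]; u=cv2.drawContours(np.zeros((420,560),np.uint8),[max(cs,key=cv2.contourArea)],-1,1,-1).astype(float)
    D.append((p,u,rr,a is not None,b is not None,bx)); print(n,a is not None,b is not None)
def f(B,D=D,wb=1,wr=2):
    c=0
    for p,u,rr,a,b,bx in D:
        rl=[tf(RA,B)]*a+[tf(RB,B)]*b
        c+=wb*abs(np.maximum(ras(p,[tf(BOARD,B),tf(RA,B),tf(RB,B),tf(STOP,B)]),bx)-u).sum()+wr*abs(ras(p,rl)-rr).sum()
    return c
B=fit(f,b0); print("board",B,f(B))
for d in D:
  for w in((1,0),(0,1)):
    g=lambda B:f(B,[d],*w); x=fit(g,b0); print("  ",w,x,g(x))
print("rel",rel(q,B)); np.save("B.npy",B)
for (p,*_),n in zip(D,("top","scene")):
    im=p["image"].copy()
    for P in(tf(BOARD,B),tf(RA,B),tf(RB,B),tf(STOP,B),tf(BOX,q)):
        h=cv2.convexHull(proj(p,P).astype(np.float32)); cv2.polylines(im,[np.round(h*16).astype(np.int32)],True,(0,255,0),1,cv2.LINE_AA,4)
    D0=im[100:290,140:460]; save(p,"ov_"+n,cv2.resize(D0,None,fx=2.4,fy=2.4))
a=cv2.imread("pics/ov_top.png");c=cv2.imread("pics/ov_scene.png")
cv2.imwrite("pics/ov.png",cv2.resize(np.vstack([a,c]),(505,600)))
s=env.state(); print(s["tcp_rot"],s["eef_pos"],s["t"])
E
```

```text
box [580.82506222 172.20840581  -1.37034844] [(array([581.60036354, 173.17446284,  -1.35948171]), np.float64(173.48627450980393)), (array([579.29972565, 171.15843621,  -1.40319502]), np.float64(225.7372549019608))]
top True True
scene True True
board [586.68944667  48.29507719  -1.43945436] 1998.6313725490197
   (1, 0) [587.61149129  49.19537375  -1.439681  ] 441.6666666666667
   (0, 1) [587.35651142  49.24781322  -1.43824252] 174.40392156862745
   (1, 0) [585.36994385  47.16429679  -1.43677466] 359.2941176470588
   (0, 1) [586.2362987   48.10704152  -1.44102588] 350.4196078431372
rel [-1.23614e+02  1.04140e+01  6.90000e-02]
[3.14148927e+00 1.39400418e-05 2.23797605e-01] [ 138.75234468 -609.41297516  404.75828882] 1.4
```

View pics/ov.png

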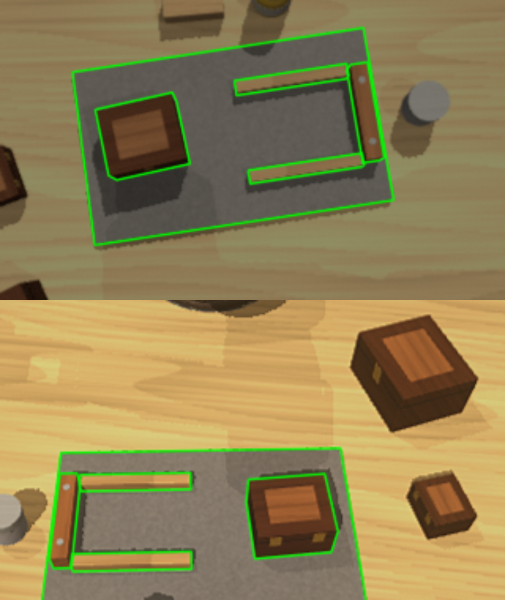

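The fitted outlines sit well on the board, rails and box. In the board frame the box is at about (-124, +10) mm, turned +4°. I'll push its +y side first to centre and square it, with the fingertips above rail height.

move_arm([
  [[0.65,0.98,0],-0.0426,0.2],
  [[0.65,0.98,0],-0.0426,0.2],
  [[0.65,0.98,0],-0.0426,0.2],
  [[0.65,0.98,0],-0.0426,0.2],
  [[0.65,0.98,0],-0.0426,0.2],
  [[0.65,0.98,0],-0.0426,0.2],
  [[0.65,0.98,0],-0.0426,0.2],
  [[0.65,0.98,0],-0.0426,0.2],
  [[0.65,0.98,0],-0.0426,0.2],
  [[0.65,0.98,0],-0.0426,0.2],
  [[0.65,0.98,0],-0.0426,0.2],
  [[0.65,0.98,0],-0.0426,0.2],
  [[0.65,0.98,0],-0.0426,0.2],
  [[0.65,0.98,0],-0.0426,0.2],
  [[0.65,0.98,0],-0.0426,0.2],
  [[0.65,0.98,0],-0.0426,0.2],
  [[0.65,0.98,0],-0.0426,0.2],
  [[0.65,0.98,0],-0.0426,0.2],
  [[0.65,0.98,0],-0.0426,0.2],
  [[0.65,0.98,0],-0.0426,0.2],
])

```text
t: 3.07
eef_pos: [529.4, -19.6, 405.0]
tcp_rot: [3.141, -0.0, 0.156]
ft_force: [0.3, 0.1, 0.7]
opening: 0.598
grip_force: 0.0
```

move_arm([
  [[0.65,0.98,0],-0.0426,0.2],
  [[0.65,0.98,0],-0.0426,0.2],
  [[0.65,0.98,0],-0.0426,0.2],
  [[0.65,0.98,0],-0.0426,0.2],
  [[0.65,0.98,0],-0.0426,0.2],
  [[0.65,0.98,0],-0.0426,0.2],
  [[0.65,0.98,0],-0.0426,0.2],
  [[0,0,0],0,0.2],
  [[0,0,0],0,0.2],
  [[0,0,0],0,0.2],
  [[0,0,0],0,0.2],
  [[0,0,0],0,0.2],
])

```text
t: 4.07
eef_pos: [665.0, 183.4, 405.2]
tcp_rot: [3.141, -0.0, 0.131]
ft_force: [0.9, 0.0, -0.5]
opening: 0.601
grip_force: 0.0
```

move_arm([
  [[0,0,-0.97],0,0.2],
  [[0,0,-0.97],0,0.2],
  [[0,0,-0.97],0,0.2],
  [[0,0,-0.97],0,0.2],
  [[0,0,-0.97],0,0.2],
  [[0,0,-0.97],0,0.2],
  [[0,0,0],0,0.2],
  [[0,0,0],0,0.2],
])

```text
t: 4.73
eef_pos: [665.2, 183.7, 229.8]
tcp_rot: [3.141, 0.002, 0.131]
ft_force: [-0.2, 0.2, 0.8]
opening: 0.6
grip_force: 0.0
```

move_arm([
  [[-0.132,-0.0175,0],0,0.2],
  [[-0.132,-0.0175,0],0,0.2],
  [[-0.132,-0.0175,0],0,0.2],
  [[-0.132,-0.0175,0],0,0.2],
  [[-0.132,-0.0175,0],0,0.2],
  [[-0.132,-0.0175,0],0,0.2],
  [[-0.132,-0.0175,0],0,0.2],
  [[-0.132,-0.0175,0],0,0.2],
])

```text
t: 5.4
eef_pos: [633.6, 180.1, 230.8]
tcp_rot: [3.141, -0.002, 0.132]
ft_force: [4.0, -1.3, 3.3]
opening: 0.6
grip_force: 1.9
```

Run:
```python
from h import *
B=np.load("B.npy"); q,e=fitbox([577,170,-1.38]); print(rel(q,B),[(rel(x,B),c) for x,c in e])
s=env.state(); print(rel(list(s["eef_pos"][:2])+[s["tcp_rot"][2]],B),s["ft_force"])
a=read_camera("top");b=read_camera("scene"); save(a,"s2",np.hstack([a["image"][100:300,120:420],b["image"][150:350,150:450]]))
```

```text
[-118.751    5.949   -0.134] [(array([-82.971,  -6.722,   0.199]), np.float64(2042.505882352941)), (array([-120.254,    6.832,   -0.139]), np.float64(2145.2))]
[-124.656   63.563    1.571] [-0.12668187 -0.01303772  0.71589834]
```

View pics/s2.png

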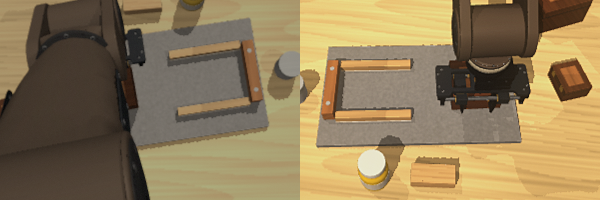

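move_arm([
  [[-0.083,-0.011,0],0,0.2],
  [[-0.083,-0.011,0],0,0.2],
  [[0,0,0],0,0.2],
  [[0,0,0],0,0.2],
  [[0.33,0.044,0],0,0.2],
  [[0.33,0.044,0],0,0.2],
  [[0.33,0.044,0],0,0.2],
  [[0.33,0.044,0],0,0.2],
  [[0,0,0.8],0,0.2],
  [[0,0,0.8],0,0.2],
  [[0,0,0.8],0,0.2],
  [[0,0,0.8],0,0.2],
])

```text
t: 6.7
eef_pos: [668.0, 184.8, 327.0]
tcp_rot: [-3.142, 0.001, 0.132]
ft_force: [0.1, -0.9, 0.0]
opening: 0.598
grip_force: 0.0
```

move_arm([
  [[-0.184,0.144,0],0.982,0.2],
  [[-0.184,0.144,0],0.982,0.2],
  [[-0.184,0.144,0],0.982,0.2],
  [[-0.184,0.144,0],0.982,0.2],
  [[-0.184,0.144,0],0.982,0.2],
  [[-0.184,0.144,0],0.982,0.2],
  [[-0.184,0.144,0],0.982,0.2],
  [[-0.184,0.144,0],0.982,0.2],
  [[-0.184,0.144,0],0.982,0.2],
  [[-0.184,0.144,0],0.982,0.2],
  [[-0.184,0.144,0],0.982,0.2],
  [[-0.184,0.144,0],0.982,0.2],
  [[-0.184,0.144,0],0.982,0.2],
  [[-0.184,0.144,0],0.982,0.2],
  [[-0.184,0.144,0],0.982,0.2],
  [[-0.184,0.144,0],0.982,0.2],
  [[-0.184,0.144,0],0.982,0.2],
  [[-0.184,0.144,0],0.982,0.2],
  [[-0.184,0.144,0],0.982,0.2],
  [[-0.184,0.144,0],0.982,0.2],
])

```text
t: 8.37
eef_pos: [557.3, 271.4, 326.1]
tcp_rot: [-3.141, -0.0, 1.707]
ft_force: [-0.5, 0.8, 0.2]
opening: 0.594
grip_force: 0.0
```

Run:
```python
from h import *
B=np.load("B.npy"); q,e=fitbox([571,170,-1.44]); print(rel(q,B),[(rel(x,B),c) for x,c in e])
s=env.state(); print(rel(list(s["eef_pos"][:2])+[s["tcp_rot"][2]],B),s["joints"],s["eef_pos"],s["ft_force"])
a=read_camera("top");b=read_camera("scene"); save(a,"s3",np.hstack([a["image"][100:300,120:420],b["image"][150:350,150:450]]))
```

```text
[-1.27736e+02 -1.11300e+00 -3.00000e-03] [(array([-1.28357e+02,  3.52000e-01,  2.20000e-02]), np.float64(145.12156862745098)), (array([-1.2697e+02, -3.2690e+00, -4.2000e-02]), np.float64(143.3607843137255))]
[-224.794    0.567    3.14 ] [3.46126992e-01 5.68368901e-01 1.65317345e+00 5.09215109e-06
 9.20051618e-01 2.16392558e-01] [557.81138144 271.22725515 326.2099525 ] [-0.03721759  0.77972613  0.62226727]
```

View pics/s3.png

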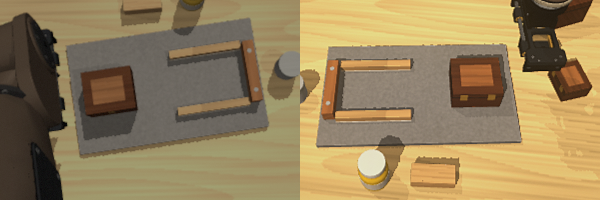

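The box is now centred (about -1 mm) and square to the lane. Next I lower behind it, push up to the mouth, and check.

move_arm([
  [[0,0,-0.8],0,0.2],
  [[0,0,-0.8],0,0.2],
  [[0,0,-0.8],0,0.2],
  [[0,0,-0.8],0,0.2],
  [[0,0,0],0,0.2],
  [[0,0,0],0,0.2],
])

```text
t: 9.17
eef_pos: [558.0, 271.0, 229.6]
tcp_rot: [-3.14, 0.0, 1.702]
ft_force: [0.7, 0.1, 0.6]
opening: 0.599
grip_force: 0.0
```

move_arm([
  [[0.0262,-0.198,0],0,0.2],
  [[0.0262,-0.198,0],0,0.2],
  [[0.0262,-0.198,0],0,0.2],
  [[0.0262,-0.198,0],0,0.2],
  [[0.0262,-0.198,0],0,0.2],
  [[0.0262,-0.198,0],0,0.2],
  [[0.0262,-0.198,0],0,0.2],
  [[0.0262,-0.198,0],0,0.2],
  [[0.0262,-0.198,0],0,0.2],
  [[0.0262,-0.198,0],0,0.2],
  [[0.0262,-0.198,0],0,0.2],
  [[0.0262,-0.198,0],0,0.2],
  [[0.0262,-0.198,0],0,0.2],
  [[0.0262,-0.198,0],0,0.2],
  [[0.0262,-0.198,0],0,0.2],
  [[0.0262,-0.198,0],0,0.2],
  [[0.0262,-0.198,0],0,0.2],
  [[0,0,0],0,0.2],
])

```text
t: 10.67
eef_pos: [571.3, 169.3, 230.5]
tcp_rot: [3.141, 0.0, 1.702]
ft_force: [0.5, 0.1, 0.4]
opening: 0.602
grip_force: 0.0
```

```bash
cat > chk.py <<'E'
from h import *
import sys
B=np.load("B.npy"); x=float(sys.argv[1]); g=tf(np.array([[x,0,0.]]),B)[0]
q,e=fitbox([g[0],g[1],B[2]]); print(rel(q,B),[(rel(x,B),c) for x,c in e])
s=env.state(); print(rel(list(s["eef_pos"][:2])+[s["tcp_rot"][2]],B),s["eef_pos"],s["ft_force"],s["t"])
a=read_camera("top");b=read_camera("scene"); save(a,sys.argv[2],np.hstack([a["image"][100:300,120:420],b["image"][150:350,150:450]]))
E
python3 chk.py -50 s4
```

```text
[-5.1499e+01 -4.6400e-01 -3.0000e-03] [(array([-51.786,   1.547,  -0.057]), np.float64(885.5960784313726)), (array([-5.1985e+01, -1.3870e+00, -7.0000e-03]), np.float64(353.6196078431372))]
[-122.847    0.484    3.142] [571.08051949 170.14726512 230.05179987] [-0.0130252  -0.26603662 -0.18788569] 10.8667
```

View pics/s4.png

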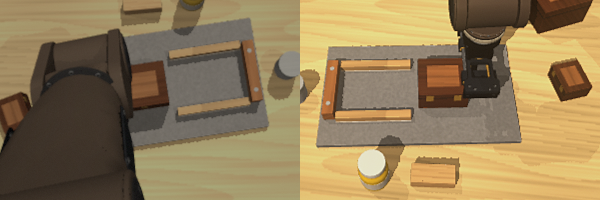

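move_arm([
  [[0.0262,-0.198,0],0,0.2],
  [[0.0262,-0.198,0],0,0.2],
  [[0.0262,-0.198,0],0,0.2],
  [[0.0262,-0.198,0],0,0.2],
  [[0.0262,-0.198,0],0,0.2],
  [[0.0262,-0.198,0],0,0.2],
  [[0.0262,-0.198,0],0,0.2],
  [[0.0262,-0.198,0],0,0.2],
  [[0.0262,-0.198,0],0,0.2],
  [[0.0262,-0.198,0],0,0.2],
  [[0.0262,-0.198,0],0,0.2],
  [[0.0262,-0.198,0],0,0.2],
  [[0.0262,-0.198,0],0,0.2],
  [[0.0262,-0.198,0],0,0.2],
  [[0.0262,-0.198,0],0,0.2],
  [[0,0,0],0,0.2],
])

```text
t: 12.3
eef_pos: [583.2, 80.0, 230.2]
tcp_rot: [3.141, 0.0, 1.702]
ft_force: [-0.2, -0.0, 0.5]
opening: 0.6
grip_force: 0.0
```

```bash
python3 chk.py 38 s5
```

```text
[37.505 -1.781  0.039] [(array([38.086, -1.762,  0.059]), np.float64(1508.8705882352942)), (array([ 3.6507e+01, -1.4750e+00,  1.3000e-02]), np.float64(532.4549019607842))]
[-33.07    0.603   3.142] [582.95626206  81.15965096 230.27228386] [-0.24462764  0.62183606  0.38296703] 12.5
```

View pics/s5.png

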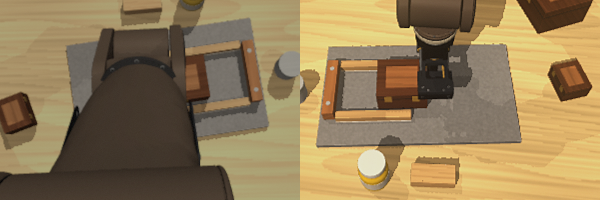

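The box is about 37 mm down the lane, centred and square. I continue, slowing near the stop.

move_arm([
  [[0.0262,-0.198,0],0,0.2],
  [[0.0262,-0.198,0],0,0.2],
  [[0.0262,-0.198,0],0,0.2],
  [[0.0262,-0.198,0],0,0.2],
  [[0.0262,-0.198,0],0,0.2],
  [[0.0262,-0.198,0],0,0.2],
  [[0.0262,-0.198,0],0,0.2],
  [[0.0262,-0.198,0],0,0.2],
  [[0.0262,-0.198,0],0,0.2],
  [[0.0262,-0.198,0],0,0.2],
  [[0.0262,-0.198,0],0,0.2],
  [[0.0262,-0.198,0],0,0.2],
  [[0.0262,-0.198,0],0,0.2],
  [[0.0262,-0.198,0],0,0.2],
  [[0.009,-0.066,0],0,0.2],
  [[0.009,-0.066,0],0,0.2],
  [[0.009,-0.066,0],0,0.2],
])

```text
t: 14.02
eef_pos: [594.7, -8.1, 230.2]
tcp_rot: [3.141, -0.0, 1.703]
ft_force: [-0.1, 6.1, 4.2]
opening: 0.597
grip_force: 2.6
```

move_arm([
  [[0.009,-0.066,0],0,0.2],
])

```text
t: 14.1
eef_pos: [595.0, -10.0, 230.2]
tcp_rot: [3.142, -0.0, 1.703]
ft_force: [-0.4, 5.4, 4.3]
opening: 0.601
grip_force: 2.5
```

move_arm([
  [[0.005,-0.033,0],0,0.2],
])

```text
t: 14.18
eef_pos: [595.2, -11.0, 230.2]
tcp_rot: [3.142, -0.0, 1.703]
ft_force: [-1.6, 4.6, 4.9]
opening: 0.597
grip_force: 2.6
```

move_arm([
  [[0.005,-0.033,0],0,0.2],
])

```text
t: 14.27
eef_pos: [595.3, -11.9, 230.2]
tcp_rot: [3.142, -0.0, 1.703]
ft_force: [-1.5, 5.5, 4.0]
opening: 0.598
grip_force: 2.6
```

```bash
python3 chk.py 128 s6
```

```text
[ 1.3099e+02 -1.7550e+00  4.3000e-02] [(array([ 1.3099e+02, -1.7550e+00,  4.3000e-02]), np.float64(712.7647058823529))]
[60.927  0.644  3.142] [595.30717915 -12.02234485 230.07859818] [-0.53024921  2.39518976  1.89871552] 14.4667
```

View pics/s6.png

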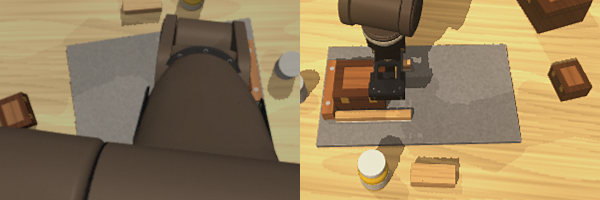

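move_arm([
  [[0.005,-0.033,0],0,0.2],
  [[0.005,-0.033,0],0,0.2],
])

```text
t: 14.73
eef_pos: [595.6, -13.7, 230.1]
tcp_rot: [-3.142, -0.0, 1.703]
ft_force: [1.6, 15.7, 2.8]
opening: 0.602
grip_force: 7.7
```

move_arm([
  [[0.005,-0.033,0],0,0.2],
])

```text
t: 14.82
eef_pos: [595.7, -14.0, 230.1]
tcp_rot: [3.142, -0.002, 1.702]
ft_force: [-0.1, 22.2, 3.7]
opening: 0.601
grip_force: 10.7
```

move_arm([
  [[0.005,-0.033,0],0,0.2],
])

```text
t: 14.9
eef_pos: [595.8, -14.3, 230.2]
tcp_rot: [-3.141, -0.003, 1.702]
ft_force: [0.0, 28.9, 5.6]
opening: 0.6
grip_force: 14.3
```

The force has risen, so the box is home. I back away and lift to check.

move_arm([
  [[-0.013,0.1,0],0,0.2],
  [[-0.066,0.5,0],0,0.2],
  [[-0.12,0.9,0],0,0.2],
  [[0,0,0.9],0,0.2],
  [[0,0,0.9],0,0.2],
  [[0,0,0.9],0,0.2],
  [[0,0,0.9],0,0.2],
  [[-0.12,0.9,0],0,0.2],
  [[-0.12,0.9,0],0,0.2],
  [[-0.12,0.9,0],0,0.2],
  [[-0.12,0.9,0],0,0.2],
  [[-0.12,0.9,0],0,0.2],
  [[-0.12,0.9,0],0,0.2],
  [[-0.12,0.9,0],0,0.2],
  [[-0.12,0.9,0],0,0.2],
  [[0,0,0],0,0.2],
  [[0,0,0],0,0.2],
])

```text
t: 16.32
eef_pos: [560.5, 246.6, 337.9]
tcp_rot: [-3.141, 0.0, 1.705]
ft_force: [-0.0, 0.0, -0.4]
opening: 0.6
grip_force: 0.0
```

```bash
python3 chk.py 128 s7
```

```text
[ 1.3002e+02 -9.5000e-02  1.5000e-02] [(array([1.2958e+02, 3.0700e-01, 1.5000e-02]), np.float64(140.4156862745098)), (array([ 1.30919e+02, -2.00300e+00,  2.90000e-02]), np.float64(161.9254901960784))]
[-197.646    0.469    3.141] [561.26992907 244.29978278 338.10688134] [-0.29098445  0.14543825  0.03617313] 16.5167
```

View pics/s7.png

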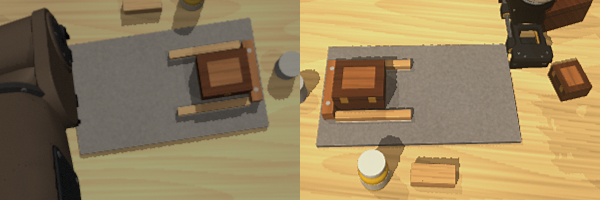

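The picture shows the box against the stop, measured at x = 130 mm, y ≈ 0 and square, with the robot clear of it.

```bash
python3 -c "
from cell import env; print(env.job_done())"
```

```text
the job is handed in; nothing more can be done
None
```

The box is home against the stop block, measured at x = 130 mm, centred and square, with no sign of rail contact, and the job is handed in; the verdict was not reported back.

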